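Tip the bolt out of the kit tray

TASK

Take the small two-bay kit tray by its wooden handle and tip it on one corner over the open plywood parts box, so that the bolt slides out through the rim gap of its bay and drops into the box while the wood chip stays in the other bay. Then set the tray back down flat on the bench, clear of the box. Do not touch the bolt or the chip with the gripper.

Things in the scene. Friction and masses are not known exactly. Their poses are not given: they have to be found in the camera images.
- kit_tray: Loose two-bay tray of smooth sheet metal, 0.3 kg, 120 (x) x 140 (y) mm, rim 30 mm high, floor and walls 4 mm. Origin: centre of its underside; z up, x to its back, y to its left. A 12 mm wooden divider along x at y = 0 parts a left (+y) and a right bay, each 112 (x) x 60 mm. Starts flat, near side (-x) towards the robot within 23 degrees. Things in it begin to slide at 7 to 10 degrees of tilt.
- handle (a point): Grip point of the tray's handle, at x = 0, y = 0, z = 85 mm of the tray: the divider's middle rises as a flat upright board, 12 mm thick (tray's y), 80 mm long (tray's x), its top at z = 107 mm. Grip it across its thickness, from above. Axes as the tray's.
- left_gap (a point): Middle of the left bay's rim gap, at floor level (tray x = -60, y = 51, z = 4 mm): the near wall stands only from y = -36 to 36 mm; beside it, at each near outer corner, the rim is open, 30 mm wide, down to the floor. Tip the bay's side down first, about 25 degrees, then the near end too, about 40 degrees in all towards the corner: it empties here, the other bay does not.
- right_gap (a point): Middle of the right bay's rim gap, the mirror image of the left one (tray x = -60, y = -51, z = 4 mm), at the tray's other near corner. Axes as the tray's.
- bolt: Steel hex bolt with nut that lies in one bay of the tray (either one), 64 mm long along its own y, 20 mm across, 17 mm high, 60 g; roughly lengthwise in the bay (along the tray's x). Origin: centre of its underside as it lies. The similar bolt lying on the bench between tray and box is another one, to be left there.
- wood_chip: Pale wood chip that lies in the other bay of the tray, 34 x 14 x 10 mm (long side along its own y). Origin: centre of its underside.
- parts_box: Open square box of plywood that stands fixed on the bench beside the tray, to its left or right: 180 x 180 mm outside, 50 mm high, walls 6 mm. Origin: centre of its underside; x and y along its sides, z up.

How it is judged (in metres and radians):
On the way:
1. the tray is held off the bench and tipped (height (world z) of kit_tray above 0.03 m and angle between kit_tray's own z axis and vertical above 0.2 rad), for 0.1 s.
At the end, for the whole second after the job is handed in: The bolt lies at rest inside the parts box (below its rim), the wood chip lies inside the tray, and the tray stands released and at rest flat on the bench (underside within 6 mm of it, level within about 4.5 degrees), not touching the box (x of bolt in the frame of parts_box between -0.085 and 0.085 m and y of bolt in the frame of parts_box between -0.085 and 0.085 m and z of bolt in the frame of parts_box between -0.005 and 0.048 m and linear speed of bolt below 0.03 m/s and x of wood_chip in the frame of kit_tray between -0.056 and 0.056 m and y of wood_chip in the frame of kit_tray between -0.068 and 0.068 m and z of wood_chip in the frame of kit_tray between -0.005 and 0.03 m and height (world z) of kit_tray below 0.006 m and angle between kit_tray's own z axis and vertical below 0.08 rad and linear speed of kit_tray below 0.02 m/s and contact force between kit_tray and parts_box below 0.3 N).
It fails at once if the gripper touches the bolt that lay in the tray (contact force between the fingers and bolt above 0.5 N).
It fails at once if the gripper touches the wood chip (contact force between the fingers and wood_chip above 0.5 N).
It also fails if it takes over 64 s, if anything falls off the work surface, if the arm or the gripper's body presses on something with over 40 N, if the wrist force passes 120 N, or if a joint passes its speed limit or range.

ROBOT

A 6-joint arm with a two-finger parallel gripper is mounted at the origin on a cart in front of the work surface, level with it; the furniture and walls round the work are solid. World frame = base frame: x ahead of the robot, y to its left, z up, the work surface at z = 0. Lengths are in m, angles in degrees, forces in N, time in s.
With the tool pointing down it reaches from about 0.325 to 0.875 m from the base axis. Payload 4.4 kg.
Tool frame: the origin (TCP) lies on the mounting face of the last link; the fingertips stand 173 mm ahead of it and the grasp point (between the pads) lies 155 mm ahead of it; z points along the fingers, y is the line along which they close (so a half turn about z gives the same grasp; the last joint's range is limited). The gripper opens to 85 mm and grips with 20 to 120 N. Pads are 22 mm wide; open, the fingers measure 114 mm over their backs; the gripper's body (76 mm by 85 mm) begins 54 mm behind the grasp point. The pads swing forward as they close: fully open they stand 13 mm farther back than shut.
Start: joints at [57.324, 11.837, 88.321, -0, 79.842, -8.623], TCP at [0.234, 0.525, 0.405] pointing down, gripper open.
Joint ranges: [-156.59, 156.59], [-49.26, 127.26], [12.9, 141.05], [-63.56, 243.56], [4.71, 150.69], [-161.64, 161.64]. Speed limits (degrees/s): [159.86, 159.86, 180, 180, 180, 180].

INTERFACE

Orientations are given as a 3x3 rotation matrix whose columns are the frame's x, y, z axes.
In Python, from station import r gives the robot as it stands.
- The arm moves only by the shell command python3 -m pendant 'ROWS'. ROWS is JSON, a list that holds one entry, the list of rows, each a list of 7 numbers: the shift along the world's x, y, z in cm, then the turn, a rotation vector about the world's x, y, z in degrees, then the finger opening in cm, from 0 to 8.54. A call has 1 to 10 rows; each row shifts and turns the commanded pose from where the row before left it; what a row does not reach is not made up. A row lasts 1/12 s, in which the tool goes at most 41.7 mm and 7.16 degrees, less where a joint would pass 70% of its speed; a pose out of reach is approached as far as the arm can. A call with a gripper value outside its range is refused whole. The fingers move at their own pace and stop on an object; the grip force is fixed at half the most. Time passes only in rows, so rows that do not move let the fingers close. It gives the time, the measured TCP pose, the force, the opening and the grip force at its end, in the units of the state.
- r.state(): the state, without advancing time (a new reading comes with each control period).
- r.capture(name): name is "scene" or "top" or "wrist"; returns a dict with "img" (420x560x3 uint8, blue, green, red), "fov_y" (degrees; the focal length in pixels is half the picture's height over the tangent of half this angle, whatever the lens; pixels are square), "cx", "cy" (the principal point, pixels), "k1" (the pictures are not rectified: a ray, as slopes to the right and down, at radius r is drawn at 1 + k1 r^2 times it, then the intrinsics apply), "eye" and "orientation" of the camera in the world. Camera axes: x right, y up, looking along -z (the intrinsics and any distortion apply to the point x, -y, -z); pixel columns grow to the right and rows downward; lengths in m; the calibration is good to about 2 mm. A picture is of the moment at which its call begins. There is no depth.
- r.sign_off(): hands the job in; it is judged then, once.
The state is a dict: "clock": time; "joint_pos": joint angles; "joint_velocities": joint speeds; "joint_torque": joint torques, N m; "tool_pos": TCP position; "tcp_rot": TCP orientation; "contact_force": force on the tool from outside, world axes, zero at the start; "ft_torque": the same for the moment, N m; "gripper_width": finger opening in m; "finger_force": force on a finger pad.
Only numpy, scipy, OpenCV 4.12 (cv2) and the standard library are available. Lean on these libraries where they do the work, as an engineer would, in place of code of your own. Each camera call takes 0.05 s, during which the arm holds its last target. There are 200 camera calls.

## Working session

There is one attempt and no reset: what is moved stays moved. The work goes in short steps, Python scripts to look and compute and a shell command to move; the robot and the scene stay as the last step left them, time stands still between calls to the robot, and variables do not carry over. Pictures are saved under pics/ and viewed, at most 10 in all, crops included, and the job is handed in when it is done.

```bash
mkdir -p pics
cat > h.py <<'E'
import numpy as np, cv2
from station import r
def cap(n,f):
    c=r.capture(n); cv2.imwrite(f'pics/{f}.png',c['img']); 
    np.save(f'pics/{f}.npy',{k:v for k,v in c.items() if k!='img'},allow_pickle=True); return c
def ld(f): return np.load(f'pics/{f}.npy',allow_pickle=True).item()
def K(c):
    F=210/np.tan(np.radians(c['fov_y']/2)); return F
def px2w(c,u,v,z):
    F=K(c); k=np.array([[F,0,c['cx']],[0,F,c['cy']],[0,0,1.]])
    p=cv2.undistortPoints(np.array([[[u,v]]],float),k,np.array([c['k1'],0,0,0.]),None)[0,0]
    d=np.array(c['orientation'])@[p[0],-p[1],-1]; e=np.array(c['eye']); return e+d*(z-e[2])/d[2]
def w2px(c,P):
    q=np.array(c['orientation']).T@(np.array(P)-c['eye']); s=np.array([q[0],-q[1]])/-q[2]
    return s*(1+c['k1']*(s@s))*K(c)+[c['cx'],c['cy']]
E
python3 - <<'E'
from h import *
a=cap('top','top1')
b=cap('scene','scene1')
for c in(a,b): print(c['eye'],c['fov_y'],c['k1'],c['cx'],c['cy'])
E
```

```text
[ 0.44532184 -0.03860647  0.97938898] 53.50071992024735 -0.053533573570955964 287.7578651363336 205.41714339170883
[ 0.04502336 -0.42685586  0.8049901 ] 49.37492649600239 -0.11960308039798984 281.4340521388 209.743041297063
```

View pics/top1.png

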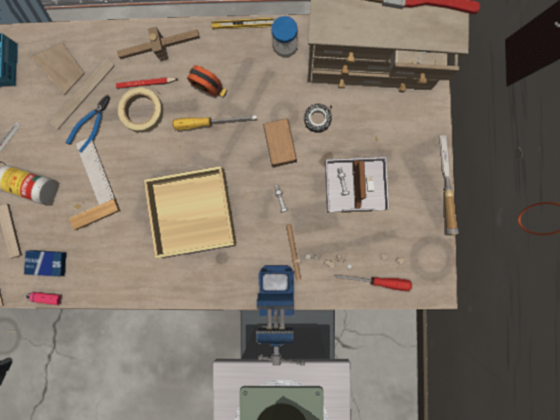

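View pics/scene1.png

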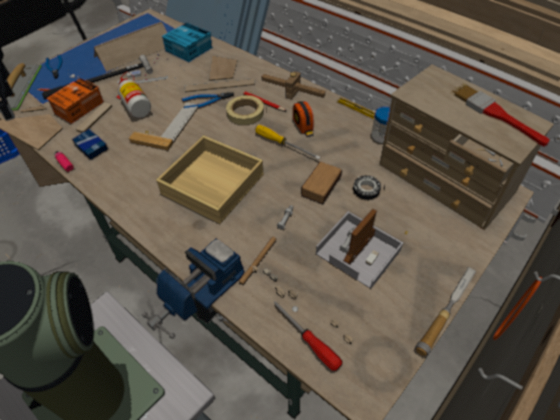

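The top view shows the box at about (190,212) and the tray at about (356,185). The bolt is in the tray's left bay (343,180), the chip is in its right bay (371,185), and the decoy bolt is at (281,198). I'll enlarge this part of the picture.

Run:
```python
import cv2
i=cv2.imread('pics/top1.png')
cv2.imwrite('pics/c1.png',cv2.resize(i[140:270,140:400],None,fx=3,fy=3,interpolation=cv2.INTER_CUBIC))
```

```text
(no output)
```

View pics/c1.png

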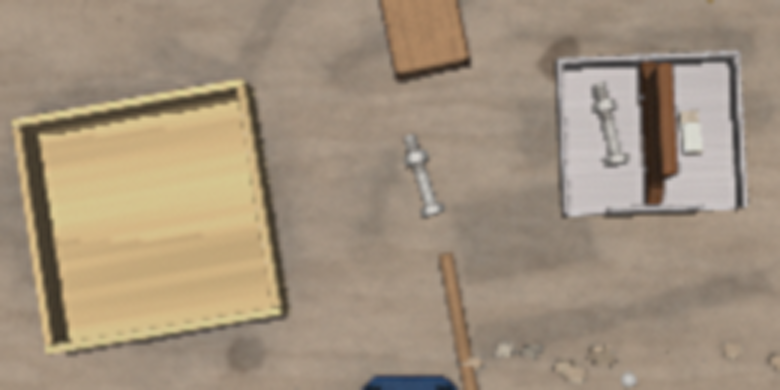

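Run:
```python
from h import *
c=ld('top1')
def g(u,v,z): return px2w(c,140+(u+.5)/3-.5,140+(v+.5)/3-.5,z)
B=np.array([g(15,122,.05),g(245,83,.05),g(286,315,.05),g(50,352,.05)])
print('box',B.round(3),B.mean(0),[np.linalg.norm(B[i]-B[i-1]).round(3) for i in range(4)])
T=np.array([g(558,59,.03),g(739,52,.03),g(745,209,.03),g(565,216,.02)])
print('tray',T.round(3),T.mean(0),[np.linalg.norm(T[i]-T[i-1]).round(3) for i in range(4)])
d=T[0]-T[1];print('yaw from y edge',np.degrees(np.arctan2(-d[0],d[1])))
H=np.array([g(665,63,.107),g(669,174,.107)]);print('handle',H,H.mean(0),np.linalg.norm(H[0]-H[1]))
d=H[0]-H[1];print('yaw',np.degrees(np.arctan2(d[1],d[0])))
print('bolt',g(608,124,.012),'decoy',g(422,175,.01))
for p in[(420,35),(460,310)]: print(g(*p,.02))
print('vise',px2w(c,276,280,.1))
s=r.state();print(s['tool_pos'],s['tcp_rot'])
```

```text
box [[0.568 0.305 0.05 ]
 [0.596 0.129 0.05 ]
 [0.421 0.097 0.05 ]
 [0.394 0.275 0.05 ]] [0.49460269 0.20155197 0.05      ] [np.float64(0.176), np.float64(0.178), np.float64(0.177), np.float64(0.18)]
tray [[ 0.615 -0.108  0.03 ]
 [ 0.62  -0.247  0.03 ]
 [ 0.499 -0.249  0.03 ]
 [ 0.495 -0.113  0.02 ]] [ 0.557505   -0.17913545  0.0275    ] [np.float64(0.121), np.float64(0.139), np.float64(0.121), np.float64(0.136)]
yaw from y edge 1.8773408011006498
handle [[ 0.59823987 -0.17768995  0.107     ]
 [ 0.51979787 -0.17908592  0.107     ]] [ 0.55901887 -0.17838794  0.107     ] 0.07845441304880661
yaw 1.0195409344249968
bolt [ 0.56722988 -0.14763935  0.012     ] decoy [ 0.52850677 -0.00268559  0.01      ]
[ 0.6368811  -0.00187486  0.02      ]
[ 0.42383647 -0.03176356  0.02      ]
vise [0.34844289 0.00370635 0.1       ]
[0.23415909 0.52479859 0.40362325] [[-9.13190633e-01  4.07531076e-01 -1.13593707e-03]
 [ 4.07532540e-01  9.13188952e-01 -1.77938834e-03]
 [ 3.12169132e-04 -2.08785208e-03 -9.99997772e-01]]
```

```bash
python3 -m pendant '[[[1.62,-3.515,0,0,0,1.28,8.5],[1.62,-3.515,0,0,0,1.28,8.5],[1.62,-3.515,0,0,0,1.28,8.5],[1.62,-3.515,0,0,0,1.28,8.5],[1.62,-3.515,0,0,0,1.28,8.5],[1.62,-3.515,0,0,0,1.28,8.5],[1.62,-3.515,0,0,0,1.28,8.5],[1.62,-3.515,0,0,0,1.28,8.5],[1.62,-3.515,0,0,0,1.28,8.5],[1.62,-3.515,0,0,0,1.28,8.5]]]' && python3 -m pendant '[[[1.62,-3.515,0,0,0,1.28,8.5],[1.62,-3.515,0,0,0,1.28,8.5],[1.62,-3.515,0,0,0,1.28,8.5],[1.62,-3.515,0,0,0,1.28,8.5],[1.62,-3.515,0,0,0,1.28,8.5],[1.62,-3.515,0,0,0,1.28,8.5],[1.62,-3.515,0,0,0,1.28,8.5],[1.62,-3.515,0,0,0,1.28,8.5],[1.62,-3.515,0,0,0,1.28,8.5],[1.62,-3.515,0,0,0,1.28,8.5]]]' && python3 -m pendant '[[[0,0,-1,0,0,0,8.5],[0,0,-1,0,0,0,8.5],[0,0,-1,0,0,0,8.5],[0,0,-1,0,0,0,8.5],[0,0,0,0,0,0,8.5],[0,0,0,0,0,0,8.5]]]'
python3 - <<'E'
from h import *
c=cap('wrist','w1'); print(c['eye'],r.state()['tool_pos'],r.state()['tcp_rot'],r.state()['joint_pos'])
E
```

```text
clock: 0.93
tool_pos: [0.3964, 0.1718, 0.4044]
tcp_rot: [[-0.981, 0.194, -0.0], [0.194, 0.981, -0.0], [0.0, -0.0, -1.0]]
contact_force: [0.9, 0.4, 0.1]
gripper_width: 0.0847
finger_force: 0.0
clock: 1.77
tool_pos: [0.5586, -0.1798, 0.404]
tcp_rot: [[-1.0, -0.028, -0.001], [-0.028, 1.0, 0.001], [0.001, 0.001, -1.0]]
contact_force: [1.0, 0.6, -0.0]
gripper_width: 0.0849
finger_force: 0.0
clock: 2.27
tool_pos: [0.5577, -0.1765, 0.3634]
tcp_rot: [[-1.0, -0.029, -0.003], [-0.029, 1.0, 0.001], [0.003, 0.001, -1.0]]
contact_force: [0.1, 1.0, -0.6]
gripper_width: 0.0851
finger_force: 0.0
[ 0.48133756 -0.17897337  0.33275656] [ 0.55814504 -0.17682613  0.36445746] [[-9.99595891e-01 -2.84201849e-02 -5.90125989e-04]
 [-2.84203789e-02  9.99596007e-01  3.22989687e-04]
 [ 5.80708156e-04  3.39630768e-04 -9.99999774e-01]] [-2.60455110e+01  1.50948119e+01  8.92497355e+01  1.83734072e-03
  7.56939564e+01 -1.17674547e+02]
```

View pics/w1.png

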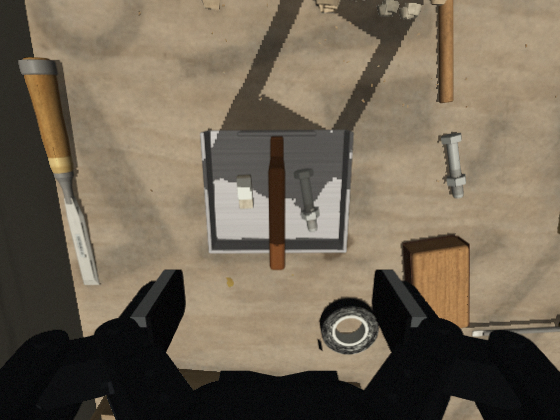

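The wrist view is turned half round. The handle board runs from about (277,165) to (277,269), and the bolt (307,200) is in the left bay.

Run:
```python
from h import *
c=ld('w1')
for p,z in[((277.5,269),.107),((277,165),.107),((277.5,137),.03),((206,131),.03),((352,131),.03),((347,251),.03),((211,252),.03)]: print(p,px2w(c,*p,z).round(4))
```

```text
(277.5, 269) [ 0.5981 -0.1761  0.107 ]
(277, 165) [ 0.5181 -0.1787  0.107 ]
(277.5, 137) [ 0.5051 -0.1788  0.03  ]
(206, 131) [ 0.5015 -0.2436  0.03  ]
(352, 131) [ 0.4978 -0.1116  0.03  ]
(347, 251) [ 0.6159 -0.1054  0.03  ]
(211, 252) [ 0.6208 -0.243   0.03  ]
```

```bash
python3 -m pendant '[[[0,0,-1.7,0,0,0,8.5],[0,0,-2,0,0,0,8.5],[0,0,-2,0,0,0,8.5],[0,0,-2,0,0,0,8.5],[0,0,-2,0,0,0,8.5],[0,0,-1.6,0,0,0,8.5],[0,0,-1,0,0,0,8.5],[0,0,0,0,0,0,8.5],[0,0,0,0,0,0,8.5]]]' && python3 -m pendant '[[[0,0,0,0,0,0,6],[0,0,0,0,0,0,4],[0,0,0,0,0,0,3],[0,0,0,0,0,0,2],[0,0,0,0,0,0,1],[0,0,0,0,0,0,0],[0,0,0,0,0,0,0],[0,0,0,0,0,0,0],[0,0,0,0,0,0,0],[0,0,0,0,0,0,0]]]'
```

```text
clock: 3.07
tool_pos: [0.5586, -0.1777, 0.2421]
tcp_rot: [[-1.0, -0.027, 0.0], [-0.027, 1.0, -0.0], [-0.0, -0.0, -1.0]]
contact_force: [0.5, -0.5, -0.1]
gripper_width: 0.0849
finger_force: 0.0
clock: 3.9
tool_pos: [0.5586, -0.178, 0.2421]
tcp_rot: [[-1.0, -0.027, 0.001], [-0.027, 1.0, -0.0], [-0.001, -0.0, -1.0]]
contact_force: [0.1, 0.8, 3.1]
gripper_width: 0.0115
finger_force: 59.5
```

Run:
```python
from h import *
from scipy.spatial.transform import Rotation as R
Y=R.from_euler('z',1.7,degrees=True)
for roll,pit in[(0,0),(-25,0),(-25,-10),(-25,-20),(-25,-32)]:
    Q=R.from_rotvec([0,pit,0],degrees=True)*R.from_rotvec([roll,0,0],degrees=True)*Y
    off=lambda p:Q.apply(np.array(p)/1000-[0,0,.085])
    low=min(off(p)[2] for p in[(-60,70,0),(-60,-70,0),(60,70,0)])
    gap=off((-60,51,4)); grip=np.array([.525,.205,0])-gap; grip[2]=.065-low
    tcp=grip+Q.apply([0,0,.155+.002])
    print(roll,pit,'grip',grip.round(3),'tcp',tcp.round(3),'tilt',np.degrees(np.arccos(Q.as_matrix()[2,2])).round(1),'corners',[ (grip+off(p)).round(3) for p in[(-60,70,0),(-60,-70,0),(60,70,0)]])
print(r.state()['tool_pos'])
```

```text
0 0 grip [0.586 0.156 0.15 ] tcp [0.586 0.156 0.307] tilt 0.0 corners [array([0.524, 0.224, 0.065]), array([0.529, 0.084, 0.065]), array([0.644, 0.228, 0.065])]
-25 0 grip [0.586 0.195 0.172] tcp [0.586 0.261 0.315] tilt 25.0 corners [array([0.524, 0.221, 0.067]), array([0.529, 0.094, 0.126]), array([0.644, 0.224, 0.065])]
-25 -10 grip [0.569 0.195 0.18 ] tcp [0.544 0.261 0.32 ] tilt 26.8 corners [array([0.526, 0.221, 0.065]), array([0.52 , 0.094, 0.124]), array([0.645, 0.224, 0.084])]
-25 -20 grip [0.551 0.195 0.186] tcp [0.502 0.261 0.319] tilt 31.6 corners [array([0.528, 0.221, 0.065]), array([0.512, 0.094, 0.122]), array([0.642, 0.224, 0.105])]
-25 -32 grip [0.527 0.195 0.188] tcp [0.452 0.261 0.308] tilt 39.8 corners [array([0.531, 0.221, 0.065]), array([0.503, 0.094, 0.117]), array([0.633, 0.224, 0.127])]
[ 0.55857025 -0.17801168  0.24214169]
```

```bash
python3 -m pendant '[[[0,0,0.5,0,0,0,0],[0,0,1,0,0,0,0],[0,0,1.5,0,0,0,0],[0,0,1.5,0,0,0,0],[0,0,1.5,0,0,0,0],[0,0,1.5,0,0,0,0],[0,0,1,0,0,0,0],[0,0,0.5,0,0,0,0],[0,0,0,0,0,0,0]]]' && python3 -m pendant '[[[0.1,0.5,0,0,0,0,0],[0.1,1,0,0,0,0,0],[0.15,1.5,0,0,0,0,0],[0.15,2,0,0,0,0,0],[0.15,2,0,0,0,0,0],[0.15,2,0,0,0,0,0],[0.15,2,0,0,0,0,0],[0.15,2,0,0,0,0,0],[0.15,2,0,0,0,0,0],[0.15,1.5,0,0,0,0,0]]]' && python3 -m pendant '[[[0.15,2,0,0,0,0,0],[0.15,2,0,0,0,0,0],[0.15,2,0,0,0,0,0],[0.15,2,0,0,0,0,0],[0.15,2,0,0,0,0,0],[0.15,2,0,0,0,0,0],[0.15,1.9,0,0,0,0,0],[0.15,1.5,0,0,0,0,0],[0.1,1,0,0,0,0,0],[0.1,0.5,0,0,0,0,0]]]' && python3 -m pendant '[[[0,0,0,0,0,0,0],[0,0,0,0,0,0,0]]]'
python3 - <<'E'
from h import *
a=cap('top','top2');b=cap('scene','scene2')
cv2.imwrite('pics/m2.png',np.hstack([cv2.resize(a['img'][130:290,120:320],(500,400)),cv2.resize(b['img'][80:280,130:280],(300,400))]))
print(r.state()['joint_pos'])
E
```

```text
clock: 4.65
tool_pos: [0.5586, -0.1781, 0.3329]
tcp_rot: [[-1.0, -0.027, 0.002], [-0.027, 1.0, -0.001], [-0.002, -0.001, -1.0]]
contact_force: [1.0, 0.2, -3.9]
gripper_width: 0.0112
finger_force: 58.5
clock: 5.48
tool_pos: [0.5717, -0.0096, 0.3306]
tcp_rot: [[-1.0, -0.029, -0.002], [-0.029, 1.0, 0.002], [0.002, 0.002, -1.0]]
contact_force: [-0.8, -0.1, -3.7]
gripper_width: 0.0111
finger_force: 58.6
clock: 6.32
tool_pos: [0.5855, 0.1585, 0.3308]
tcp_rot: [[-1.0, -0.03, -0.002], [-0.03, 1.0, 0.0], [0.002, 0.001, -1.0]]
contact_force: [-0.2, 0.4, -4.5]
gripper_width: 0.0115
finger_force: 58.6
clock: 6.48
tool_pos: [0.5861, 0.1562, 0.3313]
tcp_rot: [[-1.0, -0.028, -0.001], [-0.028, 1.0, -0.001], [0.001, -0.001, -1.0]]
contact_force: [-0.5, -0.3, -4.3]
gripper_width: 0.0118
finger_force: 58.7
[ 6.67987537e+00  1.94012015e+01  8.78196282e+01 -2.85803563e-02
  7.28112093e+01 -8.48146062e+01]
```

View pics/m2.png

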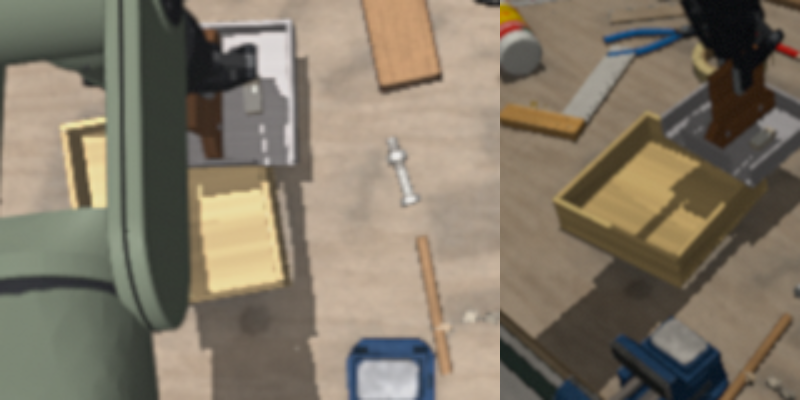

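The tray is held level with its near edge over the box's far part. The chip is still in place. Next is the roll to the left.

```bash
python3 -m pendant '[[[0,0.6,0,-1.5,0,0,0],[0,1,0,-2.5,0,0,0],[0,1.1,0,-2.5,0,0,0],[0,1.2,0,-3,0,0,0],[0,1.2,-0.2,-3,0,0,0],[0,1.2,-0.2,-3,0,0,0],[0,1.2,-0.2,-3,0,0,0],[0,1.2,-0.2,-2.5,0,0,0],[0,1,-0.2,-2.5,0,0,0],[0,0.8,0,-1.5,0,0,0]]]' && python3 -m pendant '[[[0,0,0,0,0,0,0],[0,0,0,0,0,0,0],[0,0,0,0,0,0,0]]]'
python3 - <<'E'
from h import *
b=cap('wrist','w3'); print(r.state()['joint_pos'])
E
```

```text
clock: 7.42
tool_pos: [0.5864, 0.2612, 0.321]
tcp_rot: [[-1.0, -0.027, -0.001], [-0.024, 0.906, -0.423], [0.012, -0.423, -0.906]]
contact_force: [-0.5, -0.2, -4.1]
gripper_width: 0.0115
finger_force: 58.8
clock: 7.67
tool_pos: [0.5866, 0.2603, 0.3219]
tcp_rot: [[-1.0, -0.026, -0.0], [-0.024, 0.906, -0.422], [0.011, -0.422, -0.907]]
contact_force: [0.2, 0.0, -4.1]
gripper_width: 0.0115
finger_force: 58.9
[ 21.22998884  27.71753767  79.05071336 -23.3270751   83.39385226
 -65.43684968]
```

View pics/w3.png

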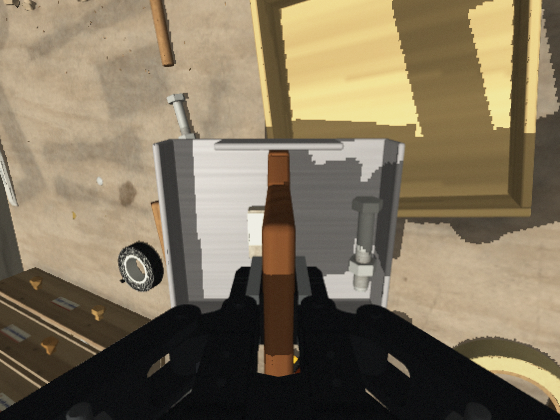

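The bolt rests along the left wall (365,245) and the chip against the divider (255,230). Next is the slow pitch.

```bash
python3 -m pendant '[[[-0.5,0,0,0,-1,0,0],[-0.84,0,0.05,0,-2,0,0],[-0.84,0,0.05,0,-2,0,0],[-0.84,0,0.05,0,-2,0,0],[-0.84,0,0.05,0,-2,0,0],[-0.84,0,0,0,-2,0,0],[-0.84,0,0,0,-2,0,0],[-0.84,0,0,0,-2,0,0],[-0.84,0,0,0,-2,0,0],[-0.84,0,0,0,-2,0,0]]]' && python3 -m pendant '[[[-0.84,0,0,0,-2,0,0],[-0.84,0,0,0,-2,0,0],[-0.84,0,0,0,-2,0,0],[-0.84,0,-0.1,0,-2,0,0],[-0.84,0,-0.1,0,-2,0,0],[-0.84,0,-0.1,0,-2,0,0],[-0.5,0,-0.1,0,-1,0,0],[0,0,0,0,0,0,0],[0,0,0,0,0,0,0],[0,0,0,0,0,0,0]]]'
python3 - <<'E'
from h import *
b=cap('wrist','w4');a=cap('scene','scene4'); print(r.state()['joint_pos'])
cv2.imwrite('pics/m4.png',np.hstack([cv2.resize(b['img'],(440,330)),cv2.resize(a['img'][80:280,130:340],(346,330))]))
E
```

```text
clock: 8.55
tool_pos: [0.5049, 0.2604, 0.3239]
tcp_rot: [[-0.948, 0.114, 0.296], [-0.023, 0.906, -0.422], [-0.316, -0.407, -0.857]]
contact_force: [1.0, -0.7, -4.7]
gripper_width: 0.0114
finger_force: 58.9
clock: 9.38
tool_pos: [0.4506, 0.2608, 0.3202]
tcp_rot: [[-0.853, 0.202, 0.481], [-0.024, 0.906, -0.422], [-0.521, -0.372, -0.769]]
contact_force: [0.2, 0.6, -3.9]
gripper_width: 0.0111
finger_force: 59.0
[ 30.0931211   10.35447294 105.21151478 -45.0606223   58.95233364
 -31.84264473]
```

View pics/m4.png

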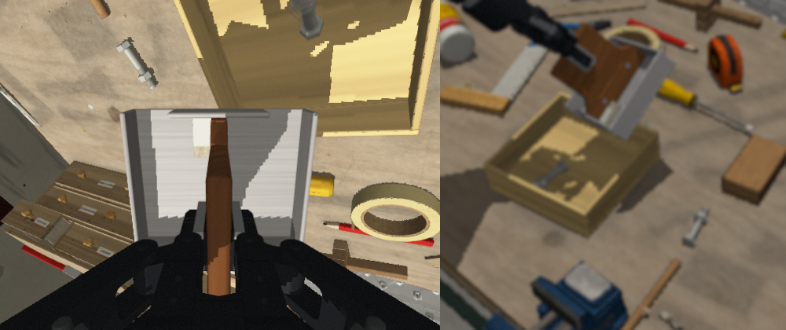

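The bolt lies in the box, seen in both views, and the chip is held at the near wall by the divider. I'll reverse the motion.

```bash
python3 -m pendant '[[[0.5,0,0.2,0,1,0,0],[0.84,0,0.2,0,2,0,0],[1.2,0,0.2,0,3,0,0],[1.6,0,0.2,0,4,0,0],[1.7,0,0.2,0,4,0,0],[1.7,0,0,0,4,0,0],[1.7,0,0,0,4,0,0],[1.6,0,0,0,4,0,0],[1.2,0,0,0,3,0,0],[0.8,0,0,0,2,0,0]]]' && python3 -m pendant '[[[0.5,0,0,0,1,0,0],[0,-0.6,0,1.5,0,0,0],[0,-1.1,0,2.5,0,0,0],[0,-1.2,0,3,0,0,0],[0,-1.4,0,3.5,0,0,0],[0,-1.4,0,3.5,0,0,0],[0,-1.4,0,3.5,0,0,0],[0,-1.4,0,3,0,0,0],[0,-1.2,0,2.5,0,0,0],[0,-0.8,0,2,0,0,0]]]' && python3 -m pendant '[[[0,0,0,0,0,0,0],[-0.1,-0.5,0,0,0,0,0],[-0.1,-1,0,0,0,0,0],[-0.15,-1.5,0,0,0,0,0],[-0.15,-2,0,0,0,0,0],[-0.15,-2,0,0,0,0,0],[-0.15,-2,0,0,0,0,0],[-0.15,-2,0,0,0,0,0],[-0.15,-2,0,0,0,0,0],[-0.15,-2,0,0,0,0,0]]]' && python3 -m pendant '[[[-0.15,-2,0,0,0,0,0],[-0.15,-2,0,0,0,0,0],[-0.15,-2,0,0,0,0,0],[-0.15,-2,0,0,0,0,0],[-0.15,-2,0,0,0,0,0],[-0.15,-2,0,0,0,0,0],[-0.15,-1.9,0,0,0,0,0],[-0.15,-1.5,0,0,0,0,0],[-0.15,-1,0,0,0,0,0],[-0.15,-0.5,0,0,0,0,0]]]' && python3 -m pendant '[[[0,0,0,0,0,0,0],[0,0,0,0,0,0,0]]]'
python3 - <<'E'
from h import *
b=cap('wrist','w5');a=cap('top','top5'); print(r.state()['tool_pos'],r.state()['tcp_rot'])
cv2.imwrite('pics/m5.png',np.hstack([cv2.resize(b['img'],(440,330)),cv2.resize(a['img'][140:270,140:280],(355,330))]))
E
```

```text
clock: 10.32
tool_pos: [0.5809, 0.2606, 0.3298]
tcp_rot: [[-1.0, -0.019, 0.015], [-0.024, 0.906, -0.422], [-0.006, -0.423, -0.906]]
contact_force: [0.8, 0.4, -3.3]
gripper_width: 0.0114
finger_force: 59.0
clock: 11.15
tool_pos: [0.583, 0.1544, 0.3299]
tcp_rot: [[-1.0, -0.026, 0.001], [-0.026, 1.0, 0.001], [-0.001, 0.001, -1.0]]
contact_force: [0.1, 0.2, -4.1]
gripper_width: 0.0112
finger_force: 58.9
clock: 11.98
tool_pos: [0.5708, 0.0053, 0.3297]
tcp_rot: [[-1.0, -0.028, -0.0], [-0.028, 1.0, -0.001], [0.0, -0.001, -1.0]]
contact_force: [0.1, -0.2, -3.3]
gripper_width: 0.0115
finger_force: 59.0
clock: 12.82
tool_pos: [0.556, -0.1641, 0.3297]
tcp_rot: [[-1.0, -0.026, -0.0], [-0.026, 1.0, -0.001], [0.0, -0.001, -1.0]]
contact_force: [0.3, -0.4, -4.0]
gripper_width: 0.0111
finger_force: 59.0
clock: 12.98
tool_pos: [0.5561, -0.1625, 0.3295]
tcp_rot: [[-1.0, -0.027, -0.0], [-0.027, 1.0, 0.001], [0.0, 0.001, -1.0]]
contact_force: [-0.2, -0.1, -2.9]
gripper_width: 0.0114
finger_force: 59.0
[ 0.55628579 -0.16201097  0.32960068] [[-9.99605759e-01 -2.80763147e-02 -2.19324473e-04]
 [-2.80764175e-02  9.99605664e-01  4.80878803e-04]
 [ 2.05736681e-04  4.86847066e-04 -9.99999860e-01]]
```

View pics/m5.png

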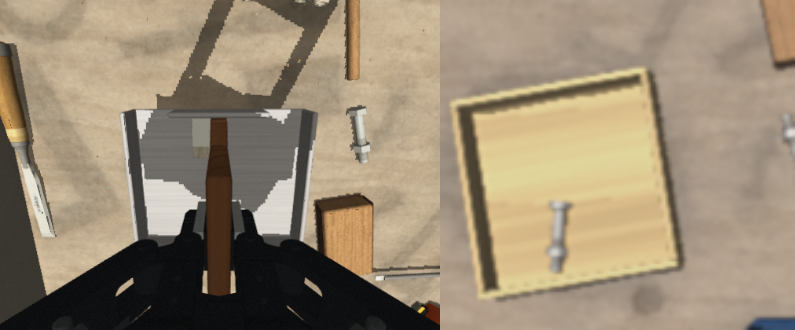

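The bolt is in the box and the chip is in the right bay. I'll set the tray down.

```bash
python3 -m pendant '[[[0,0,-0.5,0,0,0,0],[0,0,-1.2,0,0,0,0],[0,0,-1.5,0,0,0,0],[0,0,-1.5,0,0,0,0],[0,0,-1.5,0,0,0,0],[0,0,-1.1,0,0,0,0],[0,0,-0.6,0,0,0,0],[0,0,-0.4,0,0,0,0],[0,0,-0.3,0,0,0,0],[0,0,0,0,0,0,0]]]' && python3 -m pendant '[[[0,0,-0.1,0,0,0,0],[0,0,0,0,0,0,0],[0,0,0,0,0,0,0]]]'
```

```text
clock: 13.92
tool_pos: [0.5563, -0.1629, 0.2434]
tcp_rot: [[-1.0, -0.027, -0.0], [-0.027, 1.0, 0.0], [0.0, 0.0, -1.0]]
contact_force: [-0.3, -0.5, -3.4]
gripper_width: 0.0114
finger_force: 59.0
clock: 14.17
tool_pos: [0.5566, -0.1631, 0.2434]
tcp_rot: [[-1.0, -0.027, 0.001], [-0.027, 1.0, -0.001], [-0.001, -0.001, -1.0]]
contact_force: [-0.4, -0.1, -3.2]
gripper_width: 0.0112
finger_force: 59.0
```

```bash
python3 -m pendant '[[[0,0,-0.1,0,0,0,0],[0,0,-0.1,0,0,0,0],[0,0,0,0,0,0,0],[0,0,0,0,0,0,0]]]'
```

```text
clock: 14.5
tool_pos: [0.5567, -0.1631, 0.2422]
tcp_rot: [[-1.0, -0.027, 0.001], [-0.027, 1.0, -0.001], [-0.001, -0.001, -1.0]]
contact_force: [-2.3, 0.9, 5.1]
gripper_width: 0.0118
finger_force: 60.3
```

Force has reversed, so the tray is on the bench. I'll open and retreat.

```bash
python3 -m pendant '[[[0,0,0,0,0,0,2],[0,0,0,0,0,0,3],[0,0,0,0,0,0,4],[0,0,0,0,0,0,6],[0,0,0,0,0,0,8],[0,0,0,0,0,0,8],[0,0,0,0,0,0,8],[0,0,0,0,0,0,8]]]' && python3 -m pendant '[[[0,0,1,0,0,0,8],[0,0,2,0,0,0,8],[0,0,2,0,0,0,8],[0,0,2,0,0,0,8],[0,0,2,0,0,0,8],[0,0,2,0,0,0,8],[0,0,2,0,0,0,8],[0,0,1,0,0,0,8],[0,0,0,0,0,0,8],[0,0,0,0,0,0,8]]]'
python3 - <<'E'
from h import *
b=cap('wrist','w6');a=cap('top','top6')
cv2.imwrite('pics/m6.png',np.hstack([cv2.resize(b['img'],(440,330)),cv2.resize(a['img'][140:270,140:280],(355,330))]))
E
```

```text
clock: 15.17
tool_pos: [0.5563, -0.1629, 0.2406]
tcp_rot: [[-1.0, -0.027, -0.0], [-0.027, 1.0, 0.0], [0.0, 0.0, -1.0]]
contact_force: [-0.1, -0.1, 0.9]
gripper_width: 0.0799
finger_force: 0.0
clock: 16.0
tool_pos: [0.5563, -0.1629, 0.3812]
tcp_rot: [[-1.0, -0.027, 0.001], [-0.027, 1.0, -0.001], [-0.001, -0.001, -1.0]]
contact_force: [0.5, 0.4, -0.9]
gripper_width: 0.08
finger_force: 0.0
```

View pics/m6.png

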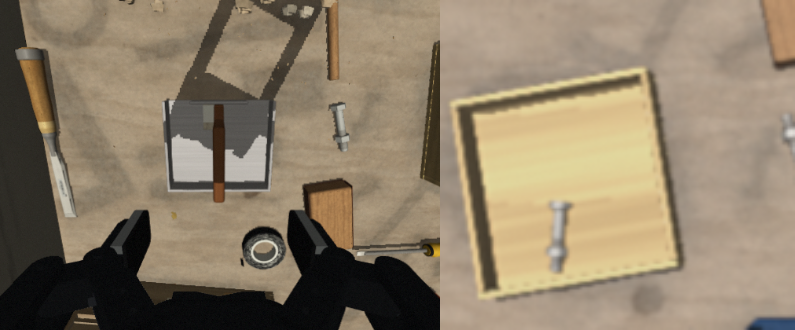

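The tray stands flat and released, with the chip in its right bay at (208,114) and the bolt in the box.

```bash
python3 -c "
from station import r
print(r.sign_off())"
```

```text
the job is handed in; nothing more can be done
None
```

The bolt is in the parts box, the chip is still in the tray, and the tray is released flat on the bench clear of the box; I handed the job in at about 16 s, and no verdict was returned.

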